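# Turn the honing block over in its slide-jaw holder

### The arm

A 6-joint arm with a two-finger parallel gripper is mounted at the origin on the work surface. World frame = base frame: x ahead of the robot, y to its left, z up, the work surface at z = 0. Lengths are in m, angles in degrees, forces in N, time in s.
With the tool pointing down it reaches from about 0.35 to 0.775 m from the base axis. Payload 5.5 kg.
Tool frame: the origin (TCP) lies at the very end of the fingers, on their centre line; the grasp point (between the pads) lies 19 mm behind it (robot.grasp_offset is the z of the grasp point in the tool frame, in m); z points along the fingers, x is the direction in which the jaws open and shut, and the axes are right-handed (so a half turn about z gives the same grasp; the last joint's range is limited). The gripper opens to 85 mm and grips with 20 to 120 N. Pads are 22 mm wide; open, the fingers measure 114 mm over their backs; the gripper's body (76 mm by 85 mm) begins 54 mm behind the grasp point. The pads swing forward as they close: fully open they stand 13 mm farther back than shut.
Start: joints at [-76.983, 17.945, 2.641, 74.691, 0, 82.002], TCP at [0.206, -0.537, 0.201] pointing down, gripper open.
Joint ranges: [-158.12, 158.12], [-49.38, 96.58], [-58.88, 72.47], [-126.05, 133.96], [-84.25, 85.87], [-180, 180]. Speed limits (degrees/s): [147.25, 147.25, 180, 180, 180, 180].

### API

Orientations are given as [roll, pitch, yaw] about the fixed x, y, z axes, in that order (R = Rz(yaw) Ry(pitch) Rx(roll)).
In Python, from workcell import robot gives the robot as it stands. The module is installed in compiled form; this text tells all that it offers. Calls block until the motion is done:
- robot.move_pose(position, orientation): joint-space move of the TCP to a pose.
- robot.move_straight(position, max_speed=0.15, frame=None): straight line of the TCP; frame=None keeps the orientation; max_speed is the mean speed in m/s.
- robot.move_j(angles): joint-space move.
- robot.move_gripper(opening, grasp_force=None): finger opening in m; grasp_force is the grip in N (None keeps the last); returns when the fingers have stopped.
- robot.dwell(seconds).
- robot.solve_ik(position, orientation): joint angles nearest the present ones, or None.
- robot.snapshot(name): name is "scene" or "top" or "wrist"; returns a dict with "frame" (400x640x3 uint8, red, green, blue), "fx", "fy", "cx", "cy" (pixels), "world_from_camera" (4x4, takes a point from camera to world coordinates). Camera axes: x right, y down, z forward; pixel columns grow to the right and rows downward; lengths in m; the calibration is good to about 2 mm. A picture is of the moment at which its call begins. There is no depth.
A pose or a line that the arm cannot do raises robot.MotionError and nothing moves.
- robot.job_done(): hands the job in, once; it reports no verdict.
Readings, each from a call of its own:
- robot.current_time_s(): time.
- robot.current_joint_positions(): joint angles.
- robot.current_qd(): joint speeds.
- robot.current_joint_torque(): joint torques, N m.
- robot.current_tool_pos(): TCP position.
- robot.current_tool_rot(): TCP orientation.
- robot.current_contact_force(): force on the tool from outside, world axes, zero at the start.
- robot.current_torque(): the same for the moment, N m.
- robot.current_finger_gap(): finger opening in m.
Only numpy, scipy, OpenCV 4.12 (cv2) and the standard library are available. Lean on these libraries where they do the work, as an engineer would, in place of code of your own. Each camera call takes 0.05 s, during which the arm holds its last target.

### The job

The honing block sits in the slide-jaw holder with its dark coarse face on top. Slide the jaw well back, take the block and turn it so that its white fine face is on top, seat it flat and centred on the bed between the jaws without dropping or banging it, and slide the jaw up against it so that it is held between both jaws without play. Leave the canisters, the spoon holder and the steel tiffin box where they are, and let go of everything at the end.

Things in the scene. Friction and masses are not known exactly. Their poses are not given: they have to be found in the camera images.
- holder: Slide-jaw holder fixed to the recess floor; origin on that floor; z up, x = the jaw's opening direction, y across. Base plate 10 mm thick, 64 mm wide, x = -70 to 115 mm; on it a rail 30 mm wide in y, x = -54 to 106 mm, whose top (the bed) is at z = 22 mm. Fixed jaw: 14 mm thick, 30 mm wide, top at z = 36 mm, clamping face at x = -35 mm. Its position and yaw vary.
- jaw (a joint): Orange sliding jaw on the rail, 12 mm thick, 30 mm wide in y, top at z = 36 mm of the holder. Value in m, 0 to 0.045, grows as it slides along the holder's +x, away from the fixed jaw. Clear gap between the jaws = 30 mm + value. Takes about 3 N to slide and stays where it is left (no spring).
- jaw_handle (a point): Middle of the jaw's grip, an upright orange tab 16 mm wide in the holder's y, 14 mm thick in x, top 12 mm above this point. It stands on a strip 22 mm wide, top 12.5 mm below this point; the 30 mm wide rail's top is 20 mm below it. The jaw's clamping face lies 50 mm from this point towards -x. Axes as the holder's.
- stone_center (a point): Centre of the loose honing block, 36 mm (its x) by 58 mm (y) by 46 mm (z), 0.2 kg, grey with coloured faces: black coarse face +z (on top at the start), white fine face +x, red-brown face -x. At the start its axes are the holder's, it stands on the bed at the fixed jaw and its ends overhang jaws and rail by about 14 mm each. White up, it is 46 mm wide between the jaws and 36 mm high.
- bed_point (a point): Point on the bed's top, on the holder's centre line, 23 mm from the fixed jaw's face: straight below the block's centre when it is rightly held with its white face up. Axes as the holder's.
- canister_a: Bystander: aluminium canister with green hard silicone lid, 80 mm diameter, 94 mm high with its grip; origin at the centre of its underside.
- canister_b: Bystander: aluminium canister, 72 mm diameter, 75 mm high; origin at the centre of its underside.
- spoon_holder: Bystander: blue ceramic spoon holder, an open cup 72 mm in diameter, 80 mm high; origin at the centre of its underside.
- tiffin: Bystander: steel tiffin box with closed hinged lid, 104 mm (its x) by 144 mm (its y) by 56 mm high; origin at the centre of its underside.
- recess: Fixed white-tiled recess, axes as the world's, origin on the counter (z = 0). Its level floor is 50 mm above the counter, from x = -320 to 300 mm and y = -520 to 520 mm of this origin. Low back wall at x = 280 to 300 mm and low side walls at y = +-510 mm (from x = 60 mm on), tops 180 mm above the counter.
Mind the look-alikes: they are no part of the job. Of the things that look like the part that bears stone_center, the larger one is meant.

How it is judged (in metres and radians):
On the way, in this order (a step that is already met when the one before it is completed fails the run):
1. the jaw has been slid well back (gap between the jaws over 50 mm) (value of joint jaw above 0.02 m), for 0.2 s.
2. the block lies on the bed between the jaws with its white face up (angle between stone_center's own x axis and vertical below 0.12 rad and z of stone_center in the frame of bed_point below 0.022 m and horizontal distance between stone_center and bed_point below 0.03 m), for 0.2 s.
At the end, for the whole second after the job is handed in: The block lies flat on the bed (within 0.08 rad, height within 2.5 mm) with its white face up, square to the jaws, within 10 mm of the middle along its length, and the jaw is closed up to it with less than 2.5 mm of play in all, nothing held (angle between stone_center's own x axis and vertical below 0.08 rad and z of stone_center in the frame of bed_point between 0.0155 and 0.0205 m and x of stone_center in the frame of bed_point between -0.003 and 0.003 m and y of stone_center in the frame of bed_point between -0.01 and 0.01 m and angle between the y axis of stone_center and the y axis of holder, either way round below 0.08 rad and value of joint jaw below 0.0185 m and contact force between the fingers and jaw below 0.1 N); the robot touches nothing.
It fails at once if a canister, the spoon holder or the tiffin box is shifted by more than 20 mm (distance of any of canister_a, canister_b, spoon_holder, tiffin from where it was at the start of the episode above 0.02 m).
It fails at once if the block is dropped (over 0.6 m/s, as after a fall of 18 mm, with its centre less than 50 mm above the bed) (height (world z) of stone_center below 0.12 m and linear speed of stone above 0.6 m/s).
It fails at once if the block is dropped or banged on the holder or the recess (over 80 N) (contact force between stone and holder above 80 N or contact force between stone and recess above 80 N).
It also fails if it takes over 61 s, if anything falls off the work surface, if the arm or the gripper's body presses on something with over 40 N, if the wrist force passes 120 N, or if a joint passes its speed limit or range.

## Working session

There is one attempt and no reset: what is moved stays moved. The work goes in short steps, each a Python script; the robot and the scene stay as the last script left them, time stands still between calls to the robot, and variables do not carry over. Pictures are saved under pics/ and viewed, and the job is handed in when it is done.

```bash
mkdir -p pics; ls; python3 - <<'E'
from workcell import robot
import cv2
for n in ("scene","top","wrist"):
    s=robot.snapshot(n); cv2.imwrite(f"pics/{n}0.png",s["frame"][:,:,::-1])
    print(n,s["fx"],s["fy"],s["cx"],s["cy"]);print(s["world_from_camera"].round(4).tolist())
print(robot.current_time_s(),robot.current_tool_pos(),robot.current_tool_rot(),robot.grasp_offset)
E
```

```text
pics
scene 518.846956503272 518.846956503272 315.86409483215675 194.83574893888797
[[0.0731, 0.8592, -0.5064, 1.1712], [0.9973, -0.0632, 0.0368, -0.0953], [-0.0004, -0.5078, -0.8615, 1.269], [0.0, 0.0, 0.0, 1.0]]
top 520.3286110373651 520.3286110373651 311.57521755857226 204.49764013745335
[[0.0196, -0.9921, 0.1241, 0.3305], [-0.9997, -0.0209, -0.0096, -0.0503], [0.0121, -0.1239, -0.9922, 1.2607], [0.0, 0.0, 0.0, 1.0]]
wrist 279.0319763892669 279.0319763892669 317.62087297593536 193.12066270624652
[[0.3593, -0.8897, -0.2815, 0.2779], [-0.9332, -0.3432, -0.1066, -0.5089], [-0.0018, 0.301, -0.9536, 0.373], [0.0, 0.0, 0.0, 1.0]]
0.15 [ 0.20611168 -0.5363627   0.20061619] [-1.79987968e+02  7.67196480e-02 -6.89856207e+01] -0.0187
```

View pics/scene0.png

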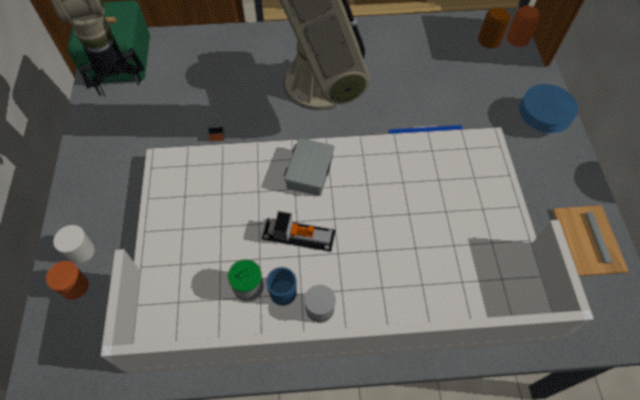

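View pics/top0.png

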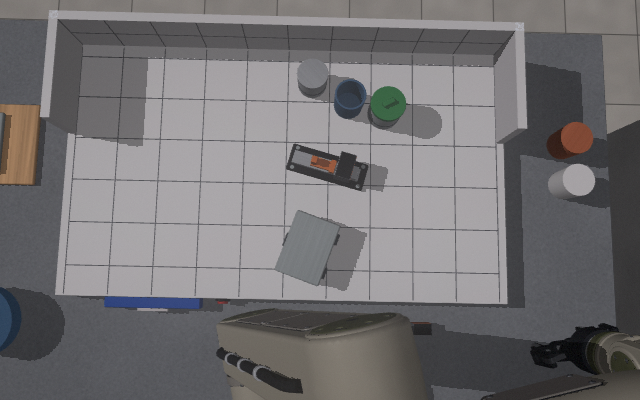

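View pics/wrist0.png

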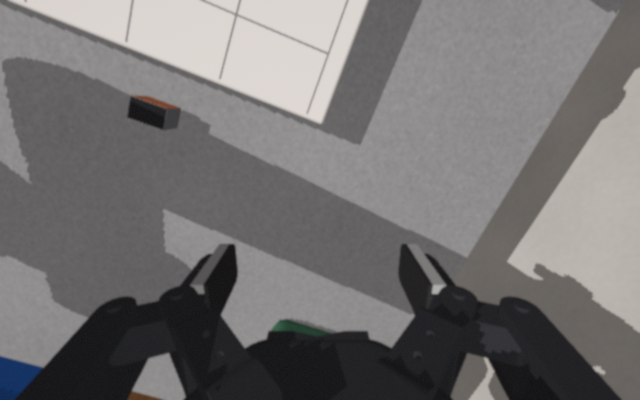

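The scene and top views show the block (black, top view ≈(347,165)) in the holder. The orange jaw is at ≈(322,163), the tiffin at (308,247) and the canisters near (312,75) and (388,105), with the cup at (350,97). The block-like piece on the counter, at wrist view (153,110), is the look-alike.

```bash
cat > h.py <<'E'
from workcell import robot
import numpy as np, cv2
from scipy.spatial.transform import Rotation as R
def ray(s,u,v,z):
    T=s["world_from_camera"]; d=T[:3,:3]@np.array([(u-s["cx"])/s["fx"],(v-s["cy"])/s["fy"],1.])
    o=T[:3,3]; return o+d*(z-o[2])/d[2]
def proj(s,p):
    T=s["world_from_camera"]; c=T[:3,:3].T@(np.asarray(p)-T[:3,3]); return s["fx"]*c[0]/c[2]+s["cx"],s["fy"]*c[1]/c[2]+s["cy"]
def save(s,n,crop=None,k=1):
    f=s["frame"][:,:,::-1]
    if crop: f=f[crop[1]:crop[3],crop[0]:crop[2]]
    if k!=1: f=cv2.resize(f,None,fx=k,fy=k,interpolation=cv2.INTER_CUBIC)
    cv2.imwrite(f"pics/{n}.png",f)
E
python3 - <<'E'
from h import *
s=robot.snapshot("top"); save(s,"topz",(265,125,395,205),6)
for n,u,v,z in [("block",347,165,.118),("handle",322,163,.1),("tiff",308,247,.106),("canA",388,105,.14),("cup",350,97,.13),("canB",312,77,.125)]:
    print(n,ray(s,u,v,z).round(3))
Tt=np.eye(4);Tt[:3,:3]=R.from_euler('xyz',robot.current_tool_rot(),degrees=True).as_matrix();Tt[:3,3]=robot.current_tool_pos()
w=robot.snapshot("wrist"); print((np.linalg.inv(Tt)@w["world_from_camera"]).round(4))
print(w["world_from_camera"][:3,3])
E
```

```text
block [ 0.564 -0.139  0.118]
handle [ 0.571 -0.083  0.1  ]
tiff [ 0.38  -0.055  0.106]
canA [ 0.698 -0.227  0.14 ]
cup [ 0.717 -0.143  0.13 ]
canB [ 0.764 -0.057  0.125]
[[ 1.000e+00  7.000e-04  1.000e-04 -1.000e-04]
 [-7.000e-04  9.536e-01  3.012e-01 -7.690e-02]
 [ 1.000e-04 -3.012e-01  9.536e-01 -1.725e-01]
 [ 0.000e+00  0.000e+00  0.000e+00  1.000e+00]]
[ 0.2778826  -0.5089716   0.37326209]
```

View pics/topz.png

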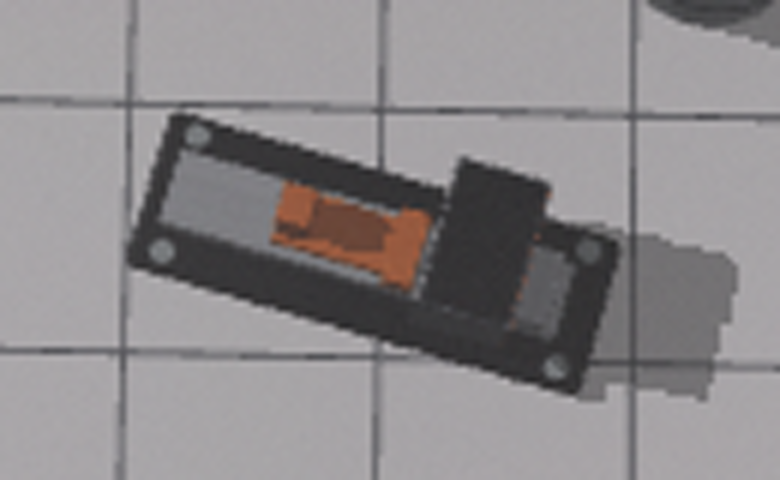

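```bash
cat >> h.py <<'E'
def frame_from_plate(P):
    # P: corners at +x left/right ... order: (115,+/-),( 115,other),(-70,..),(-70,..) cyclic
    c=P.mean(0)
    ax=(P[0]+P[1]-P[2]-P[3])[:2]; yaw=np.degrees(np.arctan2(ax[1],ax[0]))
    u=ax/np.linalg.norm(ax); o=c[:2]-u*.0225
    return o,yaw
E
python3 - <<'E'
from h import *
s=robot.snapshot("top")
uv=[(180,113),(130,265),(583,395),(617,240)]
P=np.array([ray(s,265+(a-2.5)/6,125+(b-2.5)/6,.06) for a,b in uv]);print(P.round(4))
print([np.linalg.norm(P[i]-P[(i+1)%4]).round(4) for i in range(4)])
o,yaw=frame_from_plate(P);print(o,yaw)
print(robot.current_joint_positions())
# view pose candidates: camera above (0.575,-0.11), looking down, tool yaw options
u=np.radians(yaw)
tgt=np.array([o[0]+.02*np.cos(u),o[1]+.02*np.sin(u),.09])
for ty in (yaw+90,yaw-90):
    for tilt in (0,):
        Rt=R.from_euler('xyz',[180,0,ty],degrees=True)
        cam=Rt.apply([0,-.0769,-.1725]); axis=Rt.apply([0,.3012,.9536])
        for d in (.28,.33):
            tcp=tgt-axis*d-cam
            j=robot.solve_ik(tcp,[180,0,ty]); print(ty,d,tcp.round(3),None if j is None else np.round(j,1))
# tilted grasps
for ty in (yaw+90,yaw-90):
  for th in (-60,-45,-30,0,30,45,60):
    B=R.from_euler('y',0)
    H=R.from_euler('z',yaw,degrees=True)
    Rt=H*R.from_euler('y',th,degrees=True)*R.from_euler('z',ty-yaw,degrees=True)*R.from_euler('x',180,degrees=True)
    # lies above: centre
    g=H.apply([-.015,0,0.11])+[o[0],o[1],.05]
    g2=H.apply([-.015,0,0.045])+[o[0],o[1],.05]
    r=[]
    for q in (g2,g):
        tcp=q+Rt.apply([0,0,.0187]); j=robot.solve_ik(tcp,Rt.as_euler('xyz',degrees=True)); r.append(None if j is None else np.round(j,0))
    print(round(ty),th,Rt.apply([0,0,1]).round(2),r)
E
```

```text
[[ 0.625  -0.019   0.06  ]
 [ 0.5639 -0.0009  0.06  ]
 [ 0.5163 -0.1785  0.06  ]
 [ 0.578  -0.1913  0.06  ]]
[np.float64(0.0638), np.float64(0.1838), np.float64(0.063), np.float64(0.1787)]
[ 0.56494182 -0.11913289] 74.87255140287421
[-7.69826294e+01  1.79619517e+01  2.62107197e+00  7.46891439e+01
 -2.34117623e-04  8.20017573e+01]
164.8725514028742 0.28 [ 0.568 -0.107  0.185] [-18.6  18.6   1.2  72.6   0.  -93.5]
164.8725514028742 0.33 [ 0.564 -0.122  0.232] [-20.1  17.9   6.8  79.    0.  -95. ]
-15.127448597125792 0.28 [ 0.572 -0.093  0.185] [-17.1  18.7   1.4  72.7   0.   88. ]
-15.127448597125792 0.33 [ 0.576 -0.078  0.232] [-15.6  18.3   7.5  79.1   0.   89.5]
165 -60 [ 0.23  0.84 -0.5 ] [array([ -46.,   47.,    4.,   90.,   48., -140.]), array([ -46.,   43.,    7.,   96.,   48., -140.])]
165 -45 [ 0.18  0.68 -0.71] [array([ -42.,   36.,   -2.,   76.,   39., -126.]), array([ -42.,   33.,    3.,   84.,   39., -126.])]
165 -30 [ 0.13  0.48 -0.87] [array([ -36.,   29.,   -6.,   67.,   28., -114.]), array([ -36.,   26.,   -1.,   75.,   28., -114.])]
165 0 [ 0.  0. -1.] [array([-21.,  
[... 551 characters left out ...]
5 -45 [ 0.18  0.68 -0.71] [array([-42.,  36.,  -2.,  76.,  39.,  54.]), array([-42.,  33.,   3.,  84.,  39.,  54.])]
-15 -30 [ 0.13  0.48 -0.87] [array([-36.,  29.,  -6.,  67.,  28.,  66.]), array([-36.,  26.,  -1.,  75.,  28.,  66.])]
-15 0 [-0. -0. -1.] [array([-21.,  22., -10.,  58.,   0.,  84.]), array([-21.,  19.,  -4.,  67.,   0.,  84.])]
-15 30 [-0.13 -0.48 -0.87] [array([ -6.,  28.,  -7.,  60., -30., 100.]), array([ -6.,  25.,  -2.,  69., -30., 100.])]
-15 45 [-0.18 -0.68 -0.71] [array([ -0.,  35.,  -3.,  67., -43., 111.]), array([ -0.,  32.,   1.,  74., -43., 111.])]
-15 60 [-0.23 -0.84 -0.5 ] [array([  4.,  45.,   3.,  78., -55., 125.]), array([  4.,  41.,   6.,  85., -55., 125.])]
```

```bash
python3 - <<'E'
from h import *
robot.move_pose([0.576,-0.078,0.232],[180,0,-15.1])
s=robot.snapshot("wrist"); save(s,"w1",(120,60,520,360),2)
s=robot.snapshot("wrist"); cv2.imwrite("w1raw.png",s["frame"]); np.savez("w1.npz",**s)
print(robot.current_time_s(), s["world_from_camera"].round(3).tolist())
E
```

```text
2.5167 [[0.965, -0.249, -0.079, 0.596], [-0.261, -0.92, -0.29, -0.005], [-0.001, 0.301, -0.954, 0.404], [0.0, 0.0, 0.0, 1.0]]
```

View pics/w1.png

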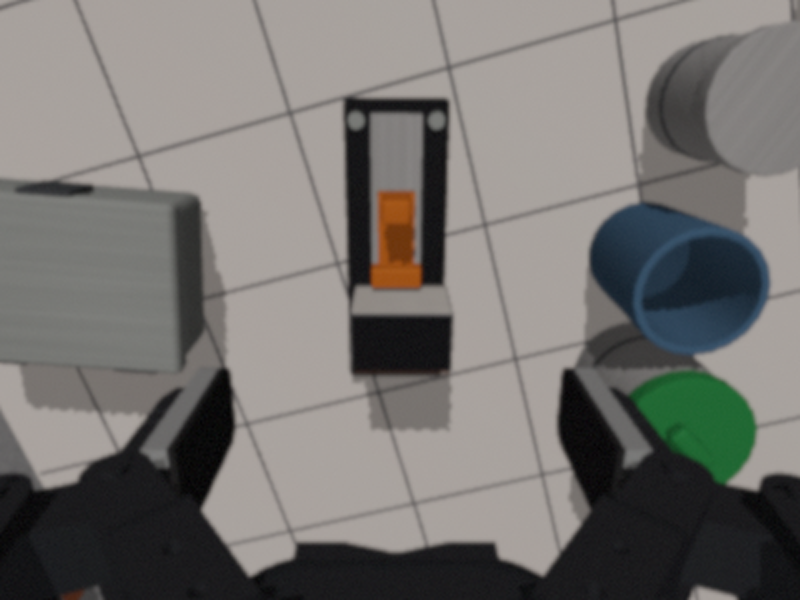

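The wrist view shows the holder plate's far edge at (345..449, 98) in the zoomed crop. The block's black top spans (351..452, 313..373), the white face is towards the camera and the jaw tab is near (397,220).

```bash
python3 - <<'E'
from h import *
s=dict(np.load("w1.npz"))
f=s["frame"]; hsv=cv2.cvtColor(f,cv2.COLOR_RGB2HSV)
px=lambda x,y:(120+(x-.5)/2,60+(y-.5)/2)
c=[ray(s,*px(*p),.06) for p in[(345,98),(449,98)]]
print("plate",np.round(c,4),np.linalg.norm(c[0]-c[1]))
m=(c[0]+c[1])/2; d=c[1]-c[0]; yaw=np.degrees(np.arctan2(d[1],d[0]))+90; print("yaw",yaw)
# top corners of block
b=np.array([ray(s,*px(*p),.118) for p in[(351,313),(452,313),(452,373.5),(351,373.5)]]);print("block",b.round(4),np.linalg.norm(b[0]-b[1]),np.linalg.norm(b[1]-b[2]))
d=(b[1]-b[0]+b[2]-b[3]); yb=np.degrees(np.arctan2(d[1],d[0]))+90; print("yawb",yb, b.mean(0))
# block from dark mask
m1=((hsv[:,:,2]<60)).astype(np.uint8); m1[:int(60+315/2)]=0; m1[250:]=0; m1[:,:285]=0;m1[:,355:]=0
r=cv2.minAreaRect(cv2.findContours(m1,0,1)[0][0]); print(r)
bx=np.array([ray(s,u,v,.118) for u,v in cv2.boxPoints(r)]);print(bx.round(4),bx.mean(0))
# sheer orange tab top z=.104
mo=((hsv[:,:,0]<20)&(hsv[:,:,1]>150)&(hsv[:,:,2]>150)).astype(np.uint8)
cs=[c for c in cv2.findContours(mo,0,1)[0] if cv2.contourArea(c)>50]
for k in cs: print(cv2.boundingRect(k),cv2.contourArea(k))
u=np.array([np.cos(np.radians(yb)),np.sin(np.radians(yb))])
print("origin from plate",m[:2]-.115*u,"from block",b.mean(0)[:2]+u*.017)
for p in[(379,192),(416,192),(414,223),(382,223)]: print("tab",ray(s,*px(*p),.104).round(4))
save(s,"w1b",(270,140,370,220),8)
E
```

```text
plate [[ 0.5657 -0.0009  0.06  ]
 [ 0.625  -0.017   0.06  ]] 0.06143810040173454
yaw 74.84496384696214
block [[ 0.5413 -0.1114  0.118 ]
 [ 0.5951 -0.126   0.118 ]
 [ 0.5865 -0.1623  0.118 ]
 [ 0.5306 -0.1472  0.118 ]] 0.05581446012177915 0.037328958371808746
yawb 74.86092437651224 [ 0.56338909 -0.13671027  0.118     ]
((320.0, 232.0), (28.0, 48.0), 90.0)
[[ 0.5415 -0.1136  0.118 ]
 [ 0.5928 -0.1275  0.118 ]
 [ 0.5847 -0.1611  0.118 ]
 [ 0.5317 -0.1468  0.118 ]] [ 0.56265858 -0.13726277  0.118     ]
(307, 192, 22, 11) 171.5
(311, 160, 14, 11) 112.5
origin from plate [ 0.56533976 -0.11995093] from block [ 0.56782886 -0.12030026]
tab [ 0.5733 -0.0529  0.104 ]
tab [ 0.5927 -0.0581  0.104 ]
tab [ 0.5873 -0.0745  0.104 ]
tab [ 0.5703 -0.0699  0.104 ]
```

View pics/w1b.png

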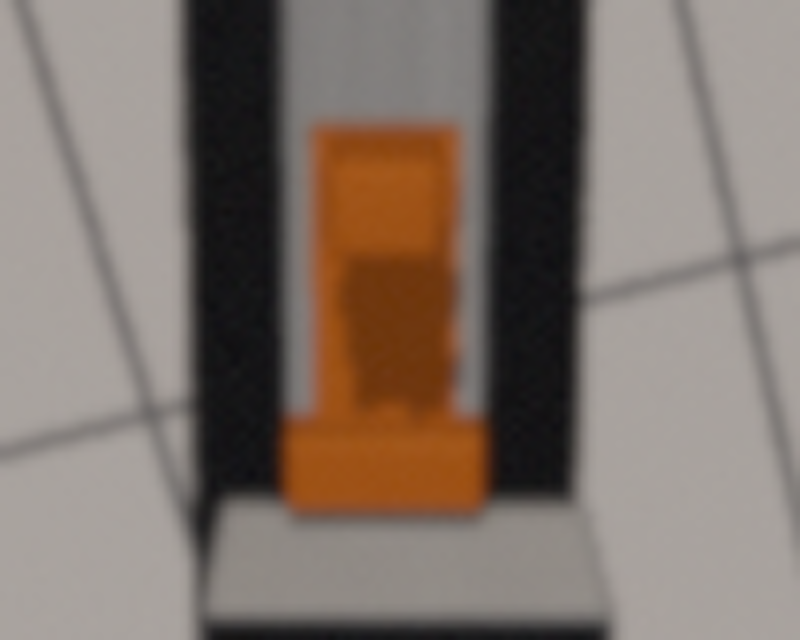

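```bash
python3 - <<'E'
from h import *
s=dict(np.load("w1.npz"))
o=np.array([.5654,-.1199]);yaw=74.86
H=R.from_euler('z',-yaw,degrees=True)
def loc(p): return (H.apply(p-np.array([*o,.05]))*1000).round(1)
px=lambda x,y:(270+(x-3.5)/8,140+(y-3.5)/8)
for n,x,y,z in [("railL",281,200,.072),("railR",493,200,.072),("plateL",190,200,.06),("plateR",582,200,.06),("tabTL",330,155,.104),("tabBR",441,250,.104),("jawTL",286,417,.086),("jawBR",489,513,.086),("blkL",205,620,.118),("blkR",607,620,.118),("whiteTopL",222,496,.09),("whiteR",573,496,.09)]:
    print(n,loc(ray(s,*px(x,y),z)))
print(loc(s["world_from_camera"][:3,3]))
E
```

```text
railL [50.4 16.4 22. ]
railR [ 50.4 -15.6  22. ]
plateL [48.  31.3 10. ]
plateR [ 47.9 -30.1  10. ]
tabTL [63.3  8.2 54. ]
tabBR [50.1 -7.  54. ]
jawTL [20.4 15.5 36. ]
jawBR [  5.2 -15.   36. ]
blkL [ 0.9 25.6 68. ]
blkR [  0.9 -30.   68. ]
whiteTopL [ 9.3 25.  40. ]
whiteR [  9.3 -27.3  40. ]
[119.1   0.6 354.4]
```

Measured: holder origin ≈(0.565,-0.120), yaw 74.9°, jaw value ≈11 mm, tab at holder x≈56.5. The sizes agree: rail 32 mm measured against 30, plate 61.4 against 64, tab 15 against 16. Next, slide the jaw back.

```bash
cat >> h.py <<'E'
O=np.array([.5650,-.1198,.05]); YAW=74.86
HR=R.from_euler('z',YAW,degrees=True)
def W(x,y,z): return O+HR.apply([x/1000,y/1000,z/1000])
def loc(p): return HR.inv().apply(np.asarray(p)-O)*1000
def rot(th,flip=False): return HR*R.from_euler('y',th,degrees=True)*R.from_euler('z',90 if flip else -90,degrees=True)*R.from_euler('x',180,degrees=True)
def eul(r): return r.as_euler('xyz',degrees=True)
def st(m=""):
    print(m,round(float(robot.current_time_s()),2),"loc",loc(robot.current_tool_pos()).round(2),"F",HR.inv().apply(robot.current_contact_force()).round(1),"gap",round(1000*float(robot.current_finger_gap()),1))
E
python3 - <<'E'
from h import *
robot.move_gripper(.045,25)
robot.move_pose(W(56.5,0,75),eul(rot(0)))
st("above")
robot.move_straight(W(56.5,0,33),.08); st("down")
robot.move_gripper(0.0,25); st("grip")
robot.move_straight(W(83,0,33),.06); st("slid")
robot.move_gripper(.045); st("open")
robot.move_straight(W(83,0,85),.12)
s=robot.snapshot("wrist"); save(s,"w2",(120,60,520,360),2); np.savez("w2.npz",**s)
st()
E
```

```text
above 3.5 loc [56.57  0.11 75.36] F [-0.7  0.1  0.6] gap 45.0
down 4.17 loc [56.45 -0.43 33.52] F [-0.1 -0.5  0.4] gap 44.9
grip 4.67 loc [56.52 -0.07 33.12] F [-0.4  0.3 -0.3] gap 0.1
slid 5.27 loc [8.341e+01 8.000e-02 3.293e+01] F [ 0.6  0.3 -0. ] gap -0.1
open 5.77 loc [ 8.286e+01 -3.000e-02  3.303e+01] F [ 0.1 -0.2  0.2] gap 45.4
 6.4 loc [82.95  0.54 84.18] F [ 0.4  0.5 -0.8] gap 44.7
```

View pics/w2.png

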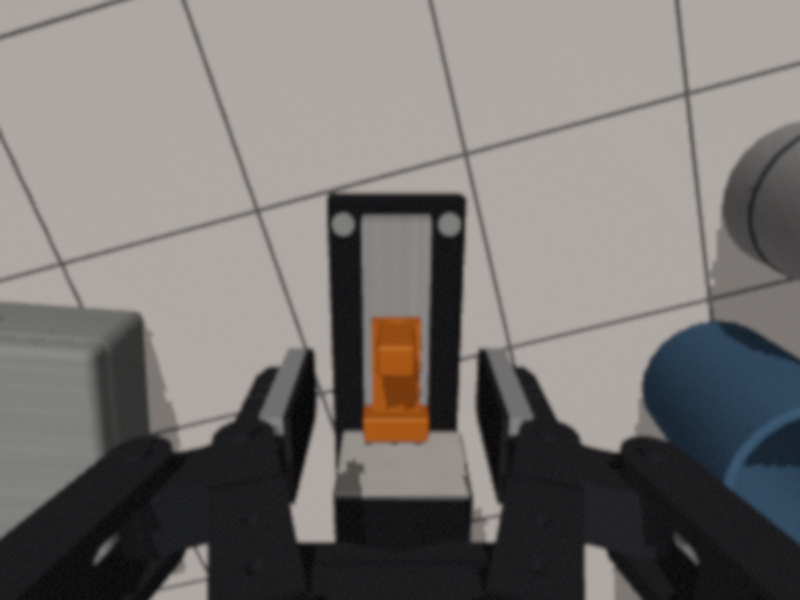

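The fingers closed to zero, so the grasp missed. In this view the tab's top face is at zoomed (379..415, 346..375). The shape I took for the tab before was partly the strip. Re-measuring.

```bash
python3 - <<'E'
from h import *
s=dict(np.load("w2.npz"))
save(s,"w2b",(280,190,360,310),6)
px=lambda x,y:(120+(x-.5)/2,60+(y-.5)/2)
for z in (.104,):
  for p in [(378,346),(415,346),(415,376),(378,376)]: print(loc(ray(s,*px(*p),z)).round(1))
print("strip end/jaw",[loc(ray(s,*px(*p),z)).round(1).tolist() for p,z in [((397,317),.0795),((397,407),.086),((397,441),.086),((372,330),.0795),((421,330),.0795),((397,195),.06),((340,431),.072)]])
E
```

```text
[62.6  7.3 54. ]
[62.6 -7.5 54. ]
[49.2 -7.6 54. ]
[49.2  7.4 54. ]
strip end/jaw [[64.9, -0.3, 29.5], [23.7, -0.4, 36.0], [5.8, -0.4, 36.0], [58.6, 10.8, 29.5], [58.6, -11.0, 29.5], [115.5, -0.3, 10.0], [1.7, 27.3, 22.0]]
```

View pics/w2b.png

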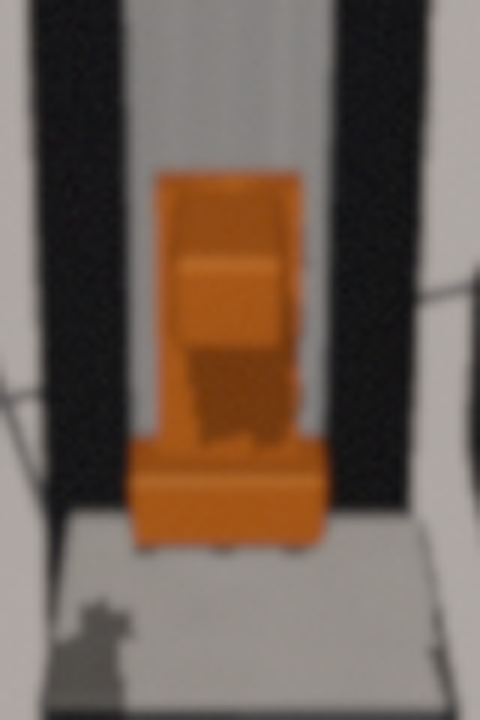

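```bash
python3 - <<'E'
from h import *
s=robot.snapshot("scene"); save(s,"s3",(200,100,420,265),3.5)
robot.move_straight(W(56,0,75),.12)
robot.move_straight(W(56,0,33),.08); st("down")
s=robot.snapshot("wrist"); save(s,"w3",(120,60,520,360),2)
s=robot.snapshot("scene"); save(s,"s3b",(200,100,420,265),3.5)
E
```

```text
down 7.52 loc [56.16 -0.14 33.15] F [-0.4 -0.3 -0.3] gap 44.9
```

View pics/w3.png

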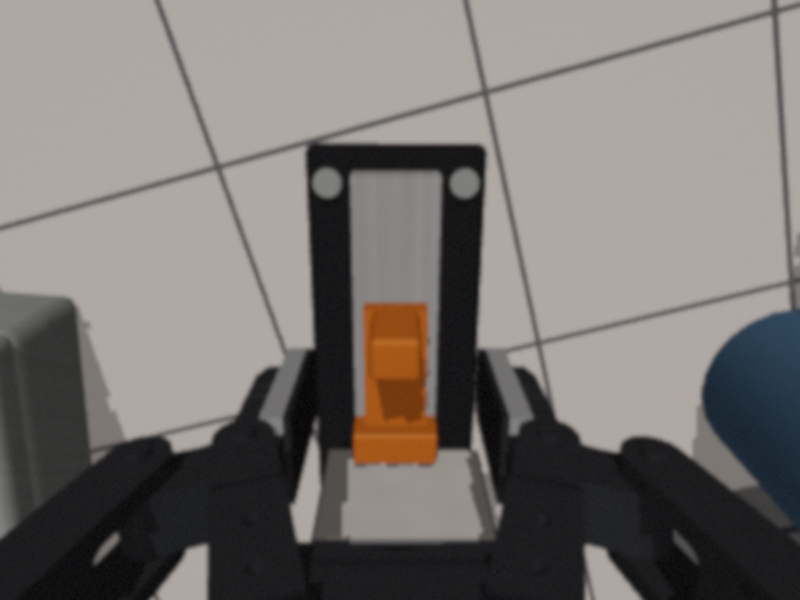

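View pics/s3b.png

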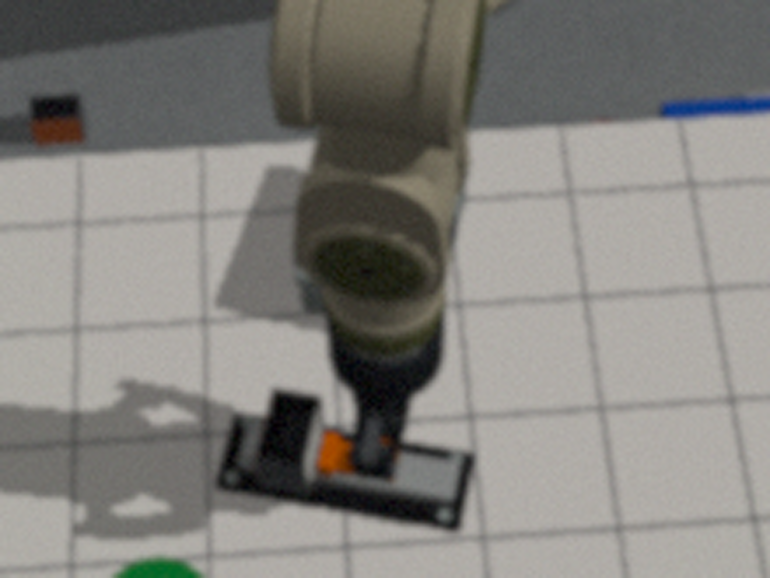

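```bash
python3 - <<'E'
from h import *
s3=robot.snapshot("wrist"); np.savez("w3.npz",**s3)
s3=dict(np.load("w3.npz"));s1=dict(np.load("w1.npz"));s2=dict(np.load("w2.npz"))
save(s3,"w3b",(280,190,360,310),6)
for s in(s1,s2,s3): print(s["world_from_camera"][:3,3], loc(s["world_from_camera"][:3,3]).round(1))
print(robot.current_tool_pos())
for z in(.06,.072,.08,.09,.104):
  print(z,[loc(ray(s,120+(x-.5)/2,60+(y-.5)/2,z)).round(1)[:2].tolist() for s,pts in ((s2,[(378,346),(415,376),(397,195)]),(s3,[(372,338),(419,379),(397,146)])) for x,y in pts])
E
```

```text
[ 0.59595595 -0.00474653  0.40439309] [1.191e+02 2.000e-01 3.544e+02]
[0.60659304 0.03464144 0.30728021] [1.599e+02 2.000e-01 2.573e+02]
[0.59999717 0.00854499 0.2561916 ] [133.   -0.3 206.2]
[ 0.58021093 -0.06584971  0.08374726]
0.06 [[41.5, 8.8], [25.2, -9.3], [115.5, -0.3], [42.4, 8.6], [24.8, -9.7], [114.8, -0.9]]
0.072 [[47.2, 8.4], [31.7, -8.9], [117.7, -0.3], [48.0, 8.1], [31.4, -9.1], [115.9, -0.8]]
0.08 [[51.1, 8.1], [36.1, -8.6], [119.1, -0.3], [51.7, 7.7], [35.8, -8.7], [116.7, -0.8]]
0.09 [[55.9, 7.8], [41.5, -8.2], [120.9, -0.2], [56.3, 7.3], [41.4, -8.2], [117.6, -0.8]]
0.104 [[62.6, 7.3], [49.2, -7.6], [123.4, -0.2], [62.7, 6.6], [49.1, -7.6], [118.9, -0.7]]
```

View pics/w3b.png

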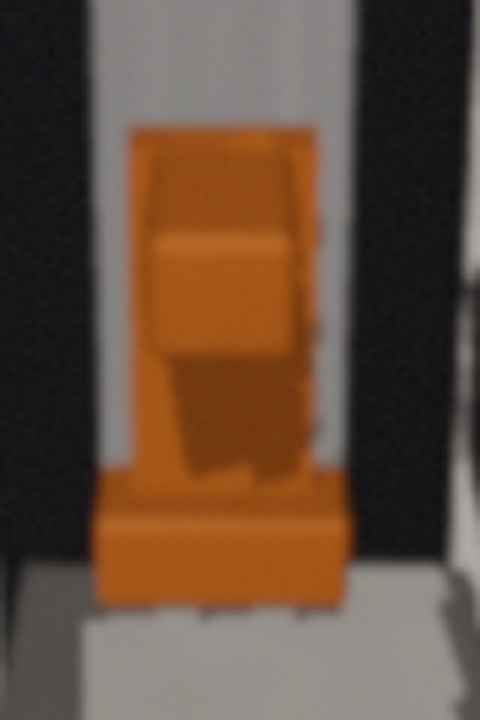

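```bash
python3 - <<'E'
from h import *
s=dict(np.load("w3.npz")); q=lambda x,y,z:loc(ray(s,280+(x-2.5)/6,190+(y-2.5)/6,z)).round(1)[:2]
print("base",q(155,148,.0795),q(292,148,.0795),"strip",q(130,300,.0795),q(317,300,.0795))
for z in(.08,.085,.09,.095,.1,.104): print(z,q(152,232,z),q(293,352,z))
print("jaw top",q(100,515,.086),q(348,605,.086),"jaw rear bottom",q(220,470,.0795),"rail",q(92,300,.072),q(357,300,.072))
t=robot.snapshot("top");save(t,"t3",(265,125,395,205),6)
E
```

```text
base [62.2  7.8] [62.2 -7.7] strip [43.1 11. ] [ 43.1 -10.8]
0.08 [52.   8.3] [36.6 -8.1]
0.085 [54.3  8.1] [39.4 -7.9]
0.09 [56.6  7.8] [42.1 -7.7]
0.095 [58.9  7.6] [44.8 -7.4]
0.1 [61.2  7.3] [47.6 -7.2]
0.104 [63.1  7.1] [49.8 -7. ]
jaw top [18.5 14.6] [  6.  -14.8] jaw rear bottom [20.4  0.5] rail [39.3 16.1] [ 39.3 -16.2]
```

View pics/t3.png

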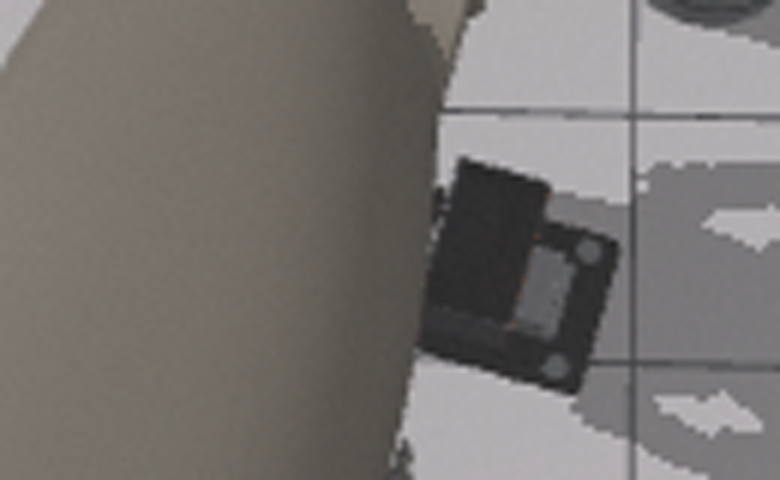

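```bash
python3 - <<'E'
from h import *
robot.move_gripper(.012,25); st("grip")
s=robot.snapshot("wrist"); save(s,"w4",(120,60,520,360),2); np.savez("w4.npz",**s)
s=robot.snapshot("scene"); save(s,"s4",(200,100,420,265),3.5)
E
```

```text
grip 8.13 loc [ 5.599e+01 -2.000e-02  3.304e+01] F [ 0.7 -0.2  1. ] gap 11.8
```

View pics/w4.png

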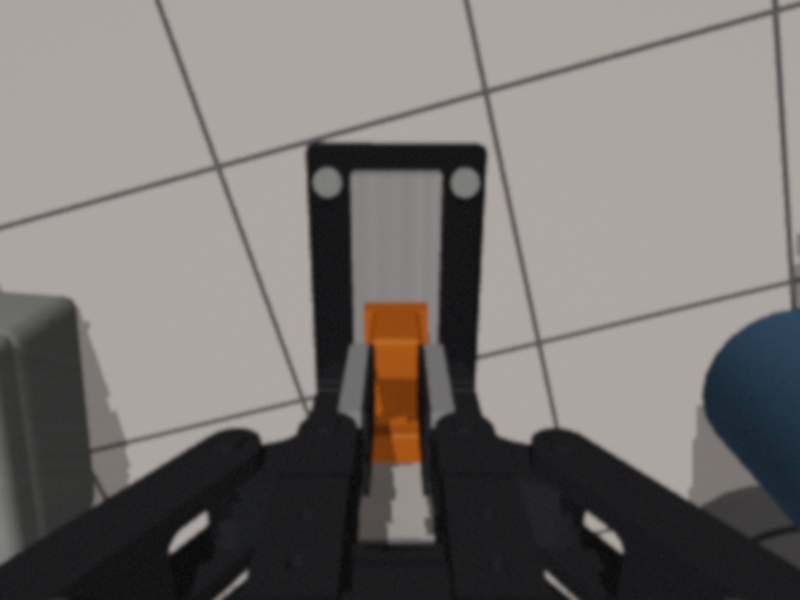

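View pics/s4.png

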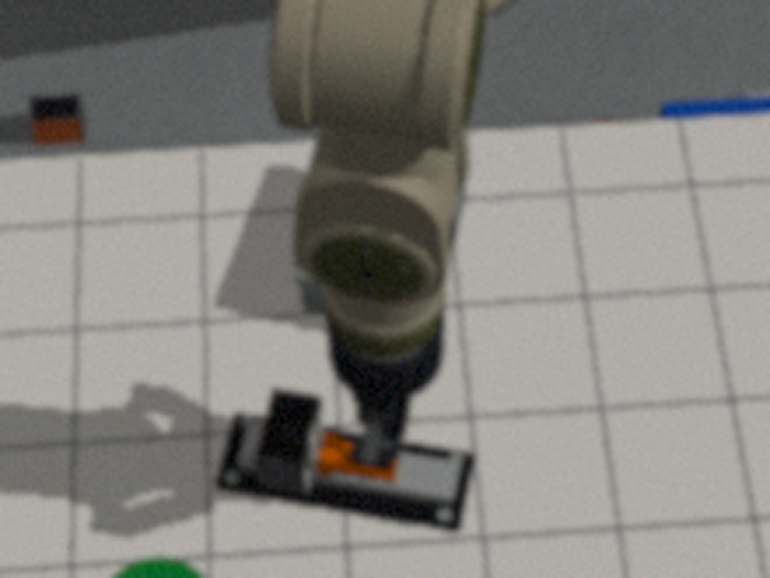

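```bash
python3 - <<'E'
from h import *
s=robot.snapshot("scene")
f=s["frame"][:,:,::-1][195:260,250:350]; cv2.imwrite("pics/s4z.png",cv2.resize(f,None,fx=8,fy=8,interpolation=cv2.INTER_CUBIC))
for dz in(0,20,40): 
    u,v=proj(s,W(56,0,33+dz)); print(dz,(u-250)*8+3.5,(v-195)*8+3.5)
for n,p in dict(tabtop=(56,0,54),plate1=(115,-32,10),plate2=(115,32,10),plate3=(-70,-32,10),blk=(1,-31,68),blk2=(1,-31,22)).items():
    u,v=proj(s,W(*p)); print(n,(u-250)*8+3.5,(v-195)*8+3.5)
E
```

```text
0 488.4645806012895 291.12845283387287
20 487.8882856107575 262.64617752489085
40 487.29657166267816 233.4018497929992
tabtop 487.8590711928914 261.20231091781034
plate1 651.4045527041922 443.62177809656555
plate2 685.849026055676 267.0691658328485
plate3 86.51350580629605 343.9671262942379
blk 293.23105567697985 298.4637409321326
blk2 300.39335383404887 362.9316450676952
```

View pics/s4z.png

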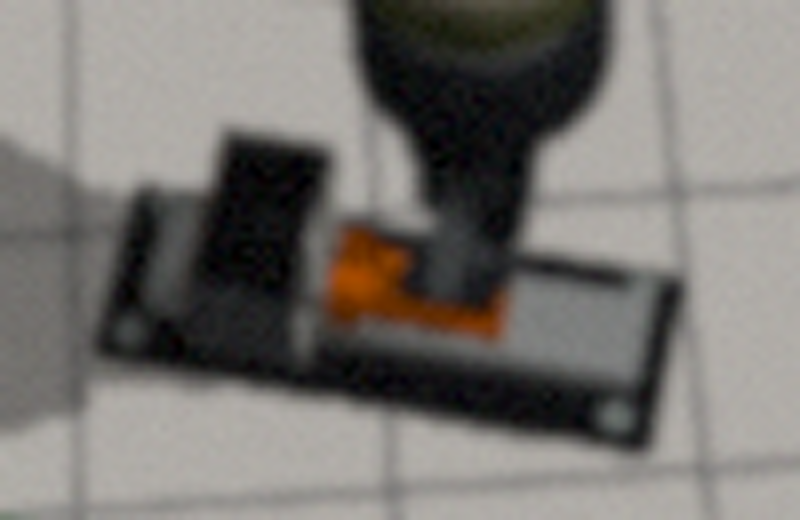

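The numbers disagree. The fingers closed to 12 mm without touching the tab, and in both views the fingertips look well above where the TCP reading says. A guarded touch should show how the heights really compare.

```bash
python3 - <<'E'
from h import *
print(robot.current_tool_rot(), eul(rot(0)))
z=33
while z>5:
    z-=2
    robot.move_straight(W(56,0,z),.05)
    F=robot.current_contact_force()
    if np.linalg.norm(F)>4: break
st("touch"); print(z)
s=robot.snapshot("wrist"); save(s,"w5",(120,60,520,360),2)
E
```

```text
[ 1.79999796e+02  3.16986488e-03 -1.51380316e+01] [180.     0.   -15.14]
touch 9.53 loc [56.05 -0.32 24.15] F [-0.5  3.3  7.1] gap 11.8
23
```

View pics/w5.png

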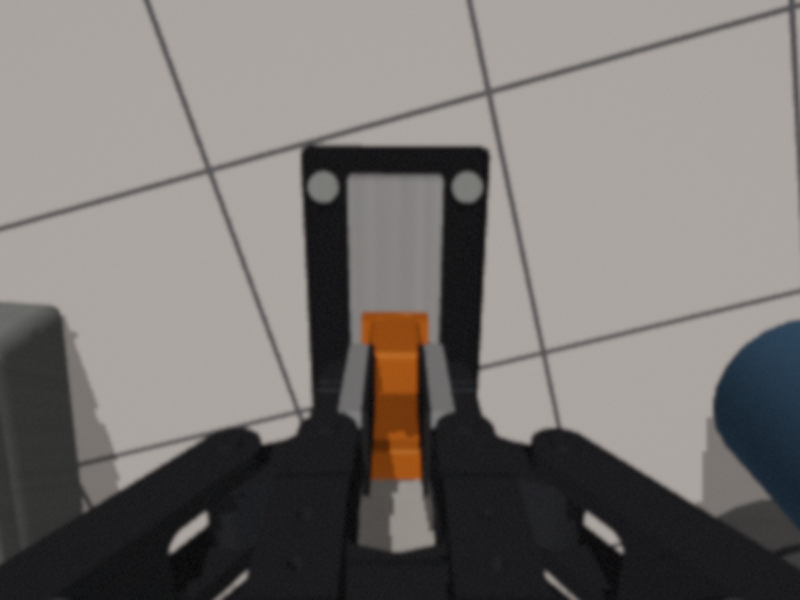

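Contact came at TCP local z≈24.5 on the tab top, which is at 54. So the real fingertips end about 30 mm behind the reported TCP, and the wrist-view finger geometry gives 31–37 mm depending on opening. I'll correct for this from here on.

```bash
python3 - <<'E'
from h import *
robot.move_straight(W(56,0,36),.1)
robot.move_gripper(.040,25)
z=36
for z in (16,10,7,4):
    robot.move_straight(W(57,0,z),.08)
    if abs(robot.current_contact_force()[2])>4: break
st("down")
robot.move_gripper(0.0,25); st("grip")
s=robot.snapshot("wrist"); save(s,"w6",(120,60,520,360),2)
E
```

```text
down 11.4 loc [56.99  0.19  3.79] F [-0.2 -0.3 -0.7] gap 40.1
grip 11.73 loc [5.701e+01 4.000e-02 4.150e+00] F [0.2 1.2 0.7] gap 15.5
```

View pics/w6.png

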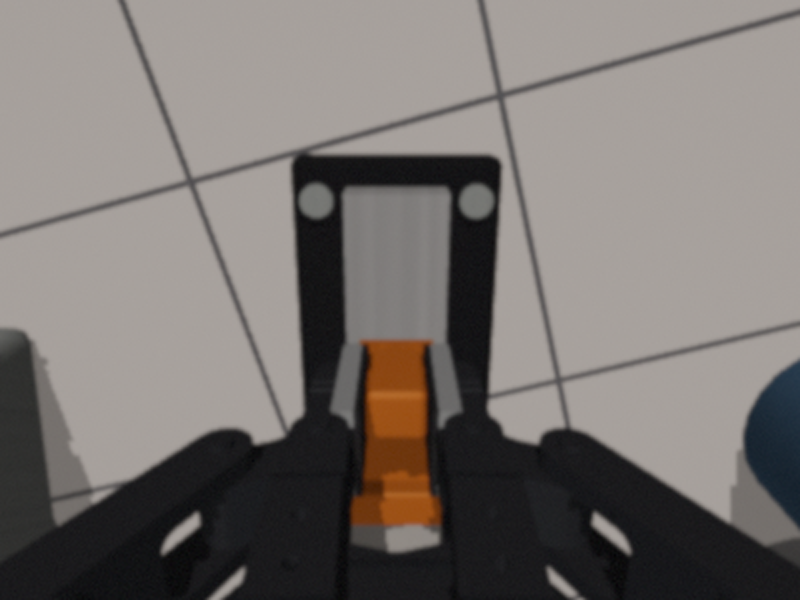

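The fingers now hold the tab, with a gap of 15.5 mm against its 16. Slide it back.

```bash
python3 - <<'E'
from h import *
robot.move_straight(W(83.5,0,4),.07); st("slid")
robot.move_gripper(.040); st("open")
robot.move_straight(W(83.5,0,70),.2)
robot.move_gripper(.082,30)
robot.move_pose(W(62,0,110),eul(rot(0)))
s=robot.snapshot("wrist"); save(s,"w7",(120,60,520,360),2); np.savez("w7.npz",**s)
st()
E
```

```text
slid 12.31 loc [ 8.461e+01 -4.000e-02  4.160e+00] F [2.1 0.3 2.7] gap 14.9
open 12.67 loc [ 8.333e+01 -2.000e-02  3.860e+00] F [-0.6 -0.3  0.5] gap 40.4
 13.99 loc [ 61.8   -0.53 110.54] F [ 0.7  0.2 -0.5] gap 82.1
```

View pics/w7.png

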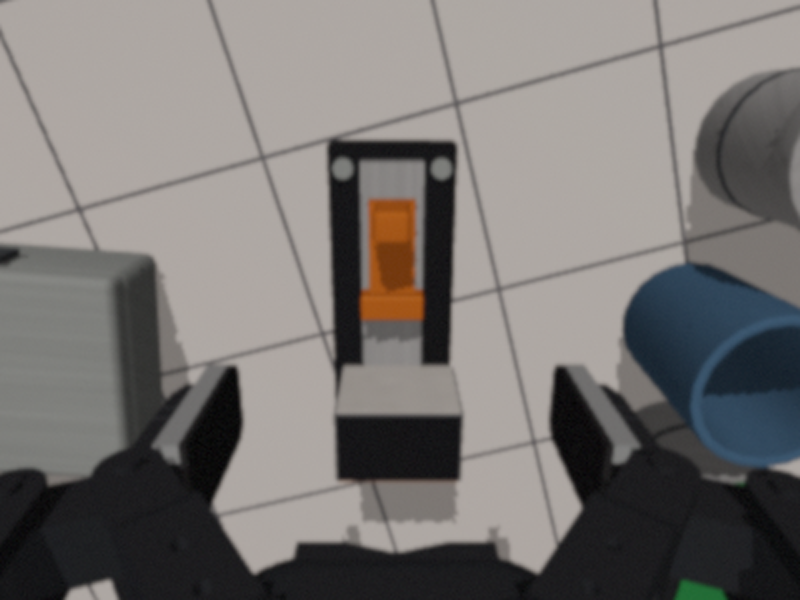

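The jaw is back and the block is free. Black top at (336..461, 414..478), white face foot at (341..457, 366). I'll measure the block and jaw, then plan the tilted grasp.

```bash
python3 - <<'E'
from h import *
s=dict(np.load("w7.npz")); q=lambda x,y,z:loc(ray(s,120+(x-.5)/2,60+(y-.5)/2,z/1000+.05)).round(1)[:2]
print("blk top",q(336,414,68),q(461,414,68),q(461,478,68),q(336,479,68))
print("foot",q(341,366,22),q(457,366,22))
print("jaw top",q(361,293,36),q(424,320,36),"tab top",q(375,210,54),q(409,241,54),"strip end",q(392,200,29.5),"plate",q(329,141,10),q(456,141,10))
GC=.0  # test IK of path
C0=np.array([-17,-2,45.]);
for OFF in (-.056,):
  for th in (35,):
    for dz in (0,40,90):
      r=rot(th); tcp=W(C0[0],C0[1],C0[2]+dz)-r.apply([0,0,OFF]); j=robot.solve_ik(tcp,eul(r)); print(th,dz,loc(tcp).round(),None if j is None else np.round(j))
  for th in (-55,):
    for dz in (0,40,90):
      r=rot(th); tcp=W(-12,0,40+dz)-r.apply([0,0,OFF]); j=robot.solve_ik(tcp,eul(r)); print(th,dz,loc(tcp).round(),None if j is None else np.round(j))
E
```

```text
blk top [ 1.8 24.9] [  1.6 -30.5] [-32.2 -31.7] [-32.6  26.1]
foot [ 1.4 26.9] [  1.2 -33.7]
jaw top [47.1 14.8] [ 33.2 -15.3] tab top [90.7  7.1] [77.3 -7.3] strip end [90.3  0. ] plate [115.4  30.3] [115.3 -30.8]
35 0 [-49.  -2.  -1.] [ -6.  31.  -9.  56. -35. 101.]
35 40 [-49.  -2.  39.] [ -6.  28.  -7.  61. -35. 101.]
35 90 [-49.  -2.  89.] [ -6.  26.  -3.  67. -35. 101.]
-55 0 [34.  0.  8.] [-42.  43.  -2.  78.  47.  48.]
-55 40 [34.  0. 48.] [-42.  40.  -0.  83.  47.  48.]
-55 90 [34.  0. 98.] [-42.  38.   3.  88.  47.  48.]
```

```bash
cat >> h.py <<'E'
OFF=-.056
def tcp_for(c,th): return W(*c)-rot(th).apply([0,0,OFF])
E
python3 - <<'E'
from h import *
c=np.array([-16.8,-3,45.]); th=35
b=np.array([np.sin(np.radians(th)),0,np.cos(np.radians(th))])
robot.move_pose(tcp_for(c+70*b,th),eul(rot(th))); st("pre")
robot.move_straight(tcp_for(c+15*b,th),.12); st("near")
if np.linalg.norm(robot.current_contact_force())<5: robot.move_straight(tcp_for(c,th),.06); st("at")
s=robot.snapshot("wrist"); save(s,"w8",(120,60,520,360),2)
s=robot.snapshot("scene"); save(s,"s8",(250,180,370,270),6)
E
```

```text
pre 14.62 loc [-7.97 -2.43 55.44] F [-0.9 -0.4 -0.5] gap 82.0
near 15.22 loc [-40.91  -3.59  12.62] F [0.2 0.2 0.7] gap 82.0
at 15.62 loc [-49.02  -2.62  -1.25] F [ 0.7  0.3 -0.5] gap 81.6
```

View pics/w8.png

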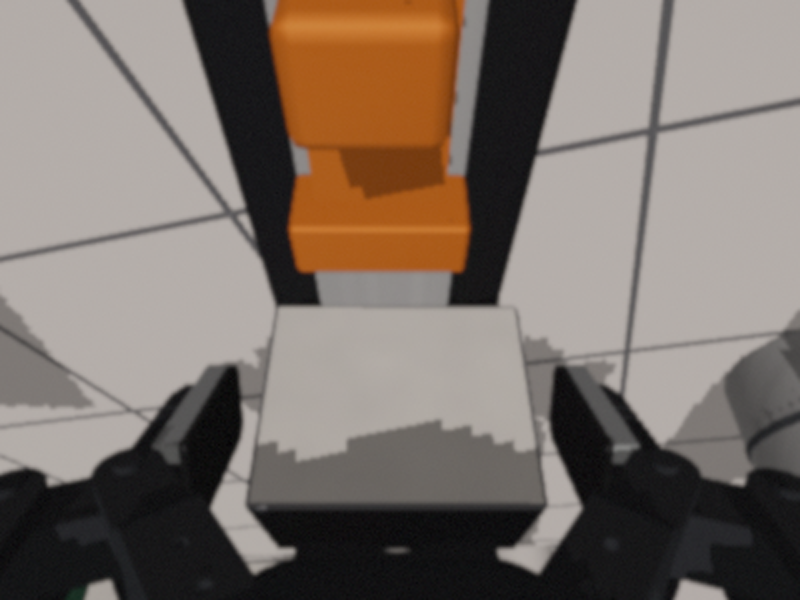

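View pics/s8.png

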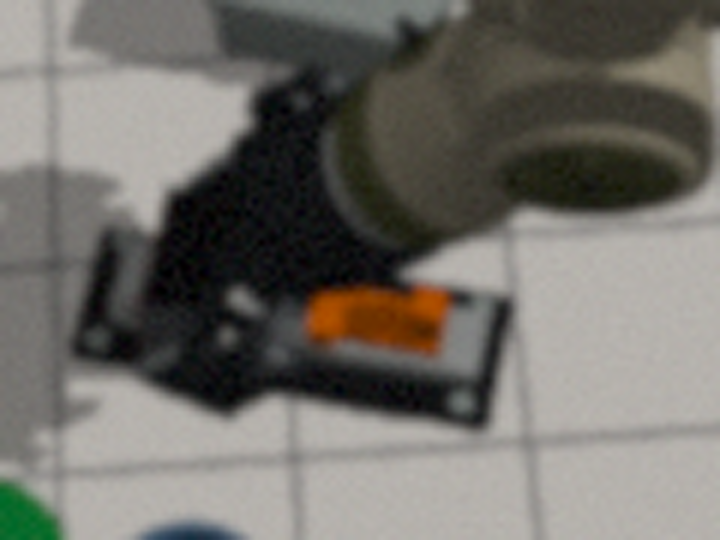

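The block sits centred between the fingers: block 248..545, pads 240..555. No contact yet. Grip, lift slightly and check.

```bash
python3 - <<'E'
from h import *
c=np.array([-16.8,-3,45.]); th=35
robot.move_gripper(.05,45); st("grip")
robot.move_straight(tcp_for(c+[0,0,6],th),.03); st("lift6")
robot.move_straight(tcp_for(c+[0,0,85],th),.15); st("lift85")
s=robot.snapshot("wrist"); save(s,"w9",(120,60,520,360),2); np.savez("w9.npz",**s)
E
```

```text
grip 16.07 loc [-48.64  -3.24  -0.58] F [1.9 0.7 2.7] gap 57.6
lift6 16.42 loc [-48.82  -3.02   5.06] F [ 1.   0.2 -1.6] gap 57.8
lift85 17.09 loc [-48.93  -2.53  83.4 ] F [-0.8  0.1 -2.4] gap 57.4
```

View pics/w9.png

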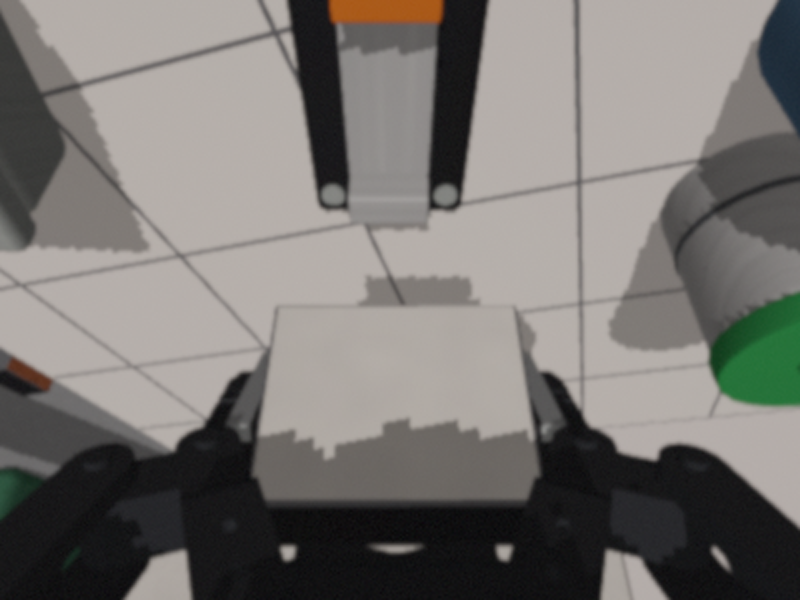

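The block is held: gap 57.6 mm, weight about 2.4 N, unmoved in the fingers. Now turn it 90° about the holder's y axis, well above the bed.

```bash
python3 - <<'E'
from h import *
robot.move_pose(tcp_for([-12,-1,140],-10),eul(rot(-10))); st("mid")
robot.move_pose(tcp_for([-10,0,140],-55),eul(rot(-55))); st("turned")
robot.move_straight(tcp_for([-10,0,75],-55),.15); st("low")
print(robot.current_tool_rot(),eul(rot(-55)))
s=robot.snapshot("wrist"); save(s,"w10",(120,60,520,360),2)
s=robot.snapshot("scene"); save(s,"s10",(250,170,370,260),6); np.savez("s10.npz",**s)
E
```

```text
mid 17.91 loc [-2.75  0.   83.63] F [ 1.  -0.  -2.3] gap 57.5
turned 18.57 loc [ 36.62   0.55 106.45] F [ 0.7  0.6 -2.1] gap 57.7
low 19.16 loc [36.93 -0.09 44.06] F [-0.1  0.9 -2.6] gap 57.8
[-1.25043805e+02 -6.43142216e-02 -1.50315349e+01] [-125.      0.    -15.14]
```

View pics/w10.png

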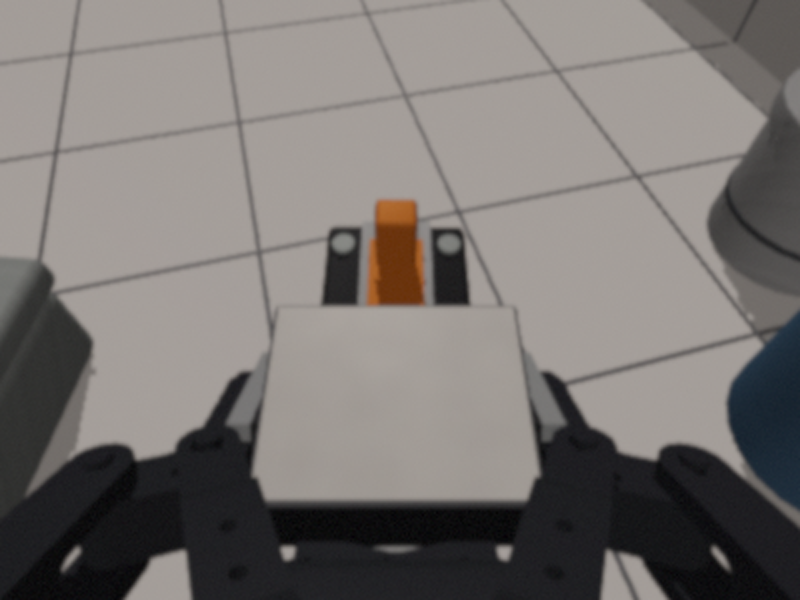

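View pics/s10.png

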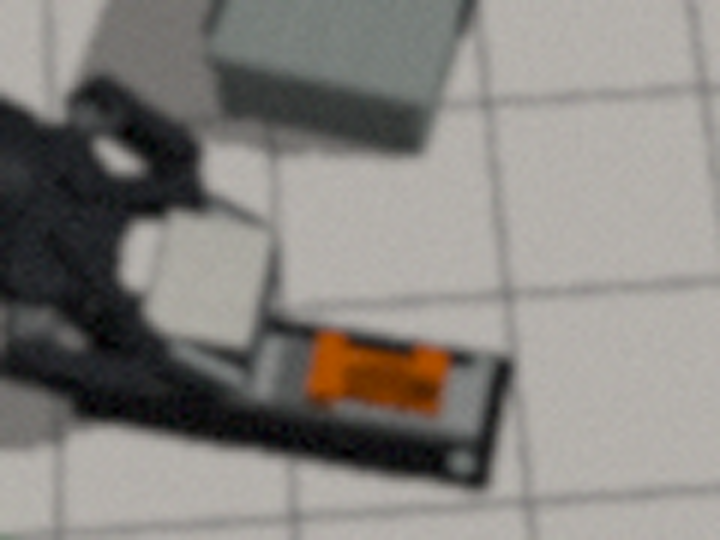

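White face is up, with the holder and open jaw below. Lower it gently with force checks.

```bash
python3 - <<'E'
from h import *
c=np.array([-10,0,0.])
robot.move_straight(tcp_for(c+[0,0,46],-55),.08); st("46")
f0=np.mean([robot.current_contact_force()[2] for _ in range(5)])
z=46
while z>37:
    z-=1 if z>42.1 else .5
    robot.move_straight(tcp_for(c+[0,0,z],-55),.015)
    F=np.mean([robot.current_contact_force() for _ in range(4)],0)
    if F[2]-f0>3 or np.linalg.norm(F[:2])>6: break
st("touch %.1f"%z)
s=robot.snapshot("wrist"); save(s,"w11",(120,60,520,360),2)
s=robot.snapshot("scene"); save(s,"s11",(250,170,370,260),6)
E
```

```text
46 19.77 loc [36.    0.37 13.29] F [ 0.2 -0.9 -3.1] gap 57.6
touch 39.5 22.02 loc [35.87 -0.06  7.8 ] F [-0.5  0.9  1.5] gap 57.6
```

View pics/w11.png

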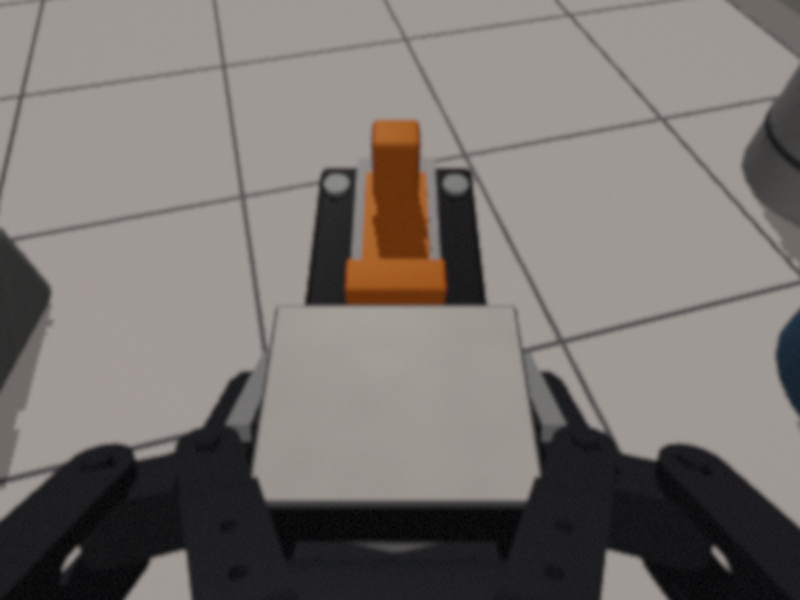

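View pics/s11.png

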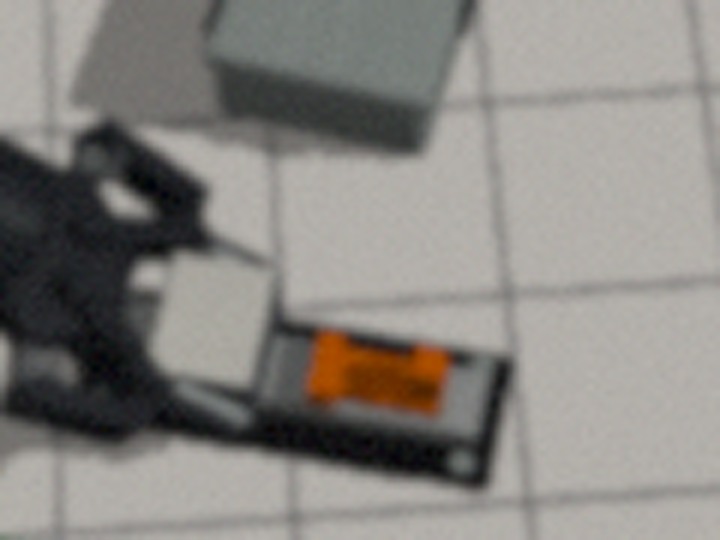

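Contact came at block-centre height 39.5 mm, expected 40, so it is seated on the bed. Release, back out along the tool axis, and look.

```bash
python3 - <<'E'
from h import *
c=np.array([-10,0,39.7]); th=-55
b=np.array([np.sin(np.radians(th)),0,np.cos(np.radians(th))])
robot.move_gripper(.080,25); st("rel")
robot.move_straight(tcp_for(c+25*b,th),.08); st("out")
robot.move_straight(tcp_for(c+85*b+[0,0,25],th),.2); st("out2")
robot.move_gripper(.042,25)
robot.move_pose(W(62,0,110),eul(rot(0)))
s=robot.snapshot("wrist"); save(s,"w12",(120,60,520,360),2); np.savez("w12.npz",**s);st()
E
```

```text
rel 22.48 loc [35.89 -0.09  7.36] F [-0.4 -0.  -0.2] gap 79.9
out 22.94 loc [15.11 -0.22 21.85] F [-0.1 -0.1 -1.2] gap 79.6
out2 23.48 loc [-33.44   0.1   80.62] F [ 1.   0.1 -0.4] gap 80.1
 24.82 loc [ 60.82   0.9  108.49] F [-0.7 -0.9 -0.2] gap 41.8
```

View pics/w12.png

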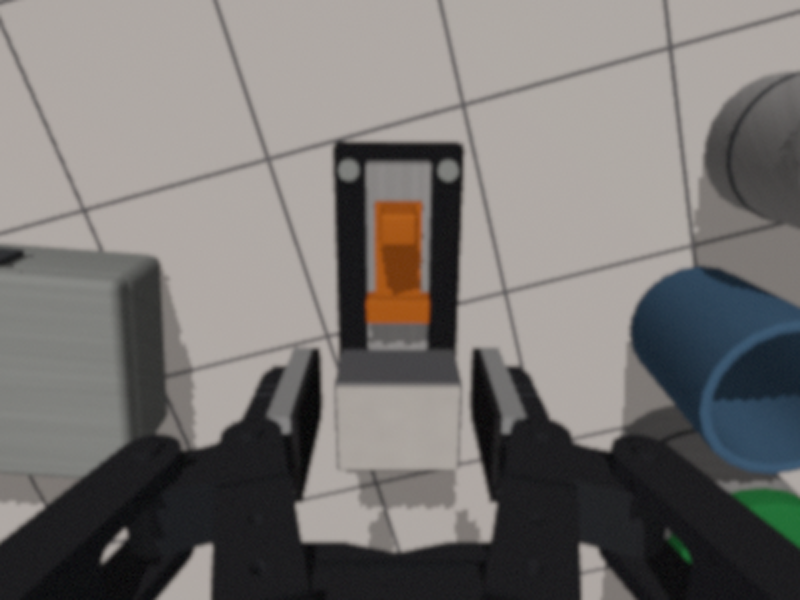

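The block lies white up between the jaws, top face at (336..461, 384..470), square to the holder. Check its position, then close the jaw.

```bash
python3 - <<'E'
from h import *
s=dict(np.load("w12.npz")); q=lambda x,y,z:loc(ray(s,120+(x-.5)/2,60+(y-.5)/2,z/1000+.05)).round(1)[:2]
print("blk",q(336,384,58),q(461,384,58),q(460,470,58),q(336,470,58),"foot",q(342,350,22),q(455,350,22))
print("tab",q(379,214,54),q(418,245,54))
robot.move_pose(W(84,0,36),eul(rot(0)))
for z in (14,8,4):
    robot.move_straight(W(84,0,z),.08)
    if abs(robot.current_contact_force()[2])>4: st("stop");break
else:
    robot.move_gripper(0,30); st("grip")
    g=robot.current_finger_gap()
    if g>.012:
        x=84
        for x in (70,65,63,62,61,60,59,58,57):
            robot.move_straight(W(x,0,4),.04 if x>63 else .015)
            F=np.mean([HR.inv().apply(robot.current_contact_force()) for _ in range(4)],0)
            st(str(x))
            if F[0]>9: break
s=robot.snapshot("wrist"); save(s,"w13",(120,60,520,360),2)
E
```

```text
blk [12.8 28. ] [ 13.  -28.4] [-32.9 -29.6] [-33.1  29.3] foot [12.1 28.7] [ 12.3 -29.3]
tab [90.   8.1] [76.7 -8.3]
grip 26.49 loc [84.04  0.    4.16] F [-0.1  0.9  0.9] gap 15.5
70 26.99 loc [69.14  0.    4.12] F [-0.3  1.2  2.3] gap 15.2
65 27.27 loc [64.5   0.    4.11] F [1.7 1.1 4.3] gap 14.9
63 27.55 loc [6.331e+01 1.000e-02 4.120e+00] F [4.4 1.7 5. ] gap 15.5
62 27.8 loc [ 6.27e+01 -1.00e-02  4.14e+00] F [4.8 2.3 5.1] gap 15.2
61 28.05 loc [6.275e+01 1.000e-02 4.150e+00] F [8. 2. 5.] gap 15.2
60 28.3 loc [6.277e+01 2.000e-02 4.180e+00] F [11.2  0.8  4. ] gap 15.0
```

View pics/w13.png

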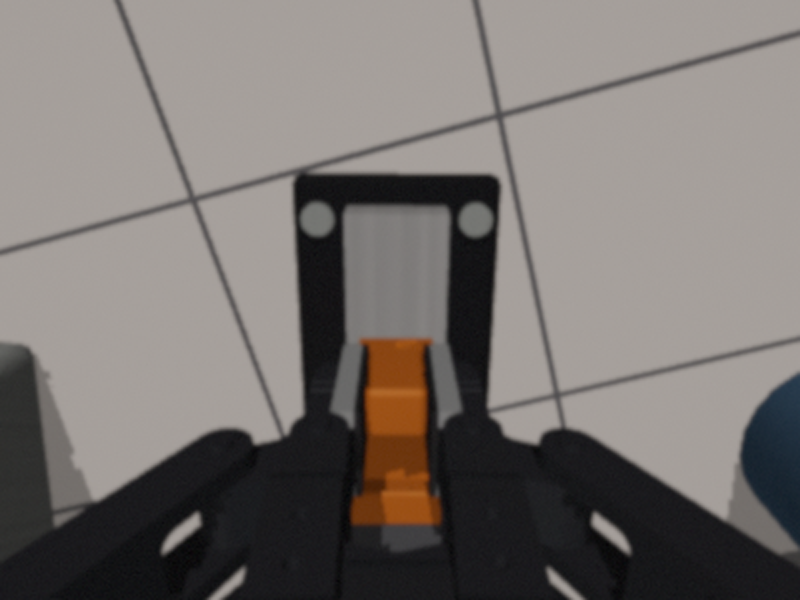

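The jaw has stopped hard: its position froze at 62.75 while the force rose to 11 N. So the block is pinned against the fixed jaw. One small extra press, ease off, release and check.

```bash
python3 - <<'E'
from h import *
robot.move_straight(W(59,0,4),.015); st("press")
robot.move_straight(W(61.8,0,4),.03); st("ease")
robot.move_gripper(.042,25); st("open")
robot.move_straight(W(62.5,0,45),.12)
robot.move_pose(W(62,0,110),eul(rot(0)))
s=robot.snapshot("wrist"); save(s,"w14",(120,60,520,360),2); np.savez("w14.npz",**s)
robot.move_pose(W(110,0,190),eul(rot(0)))
s=robot.snapshot("top"); save(s,"t14",(265,125,395,205),6); 
s=robot.snapshot("wrist"); save(s,"w15",(220,100,420,350),2); st()
E
```

```text
press 28.6 loc [6.281e+01 1.000e-02 4.200e+00] F [14.5  1.8  4.5] gap 15.4
ease 28.85 loc [62.71 -0.    4.15] F [6.1 1.9 3.9] gap 14.9
open 29.23 loc [ 6.113e+01 -1.000e-02  3.640e+00] F [-0.5 -0.3  0.4] gap 42.3
 30.69 loc [109.69   1.17 187.57] F [ 0.5 -0.5 -0.5] gap 41.9
```

View pics/w14.png

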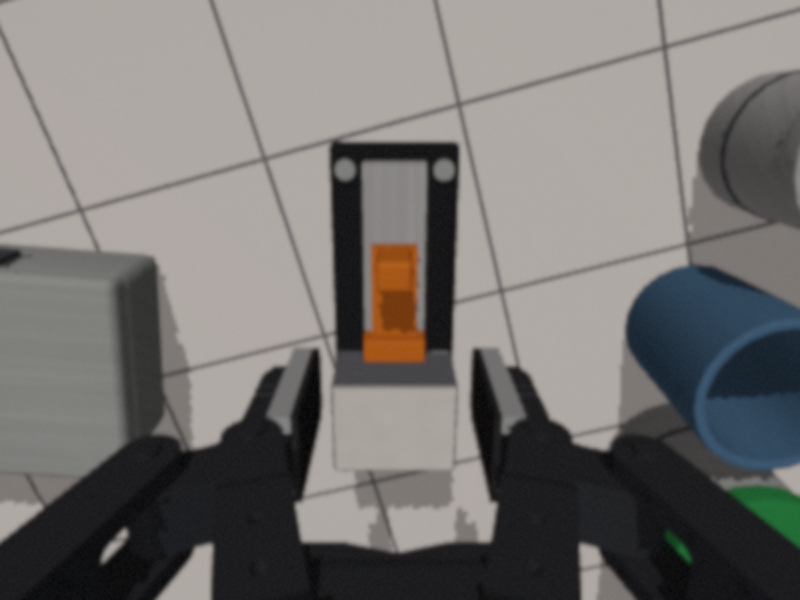

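View pics/t14.png

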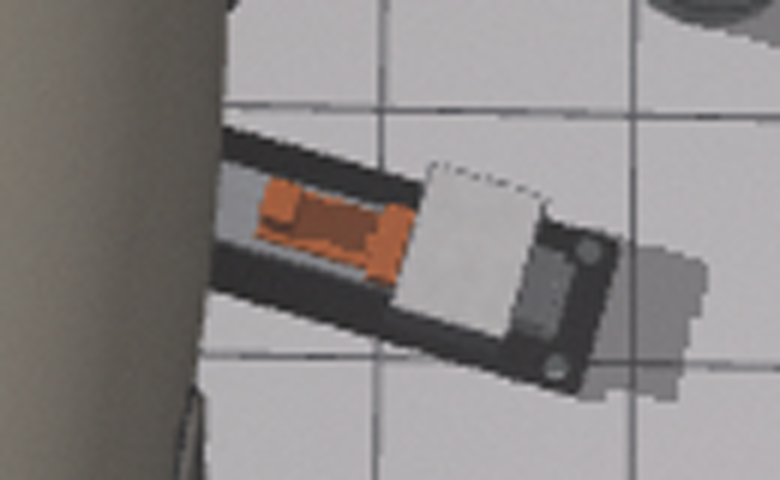

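```bash
python3 - <<'E'
from h import *
s=dict(np.load("w14.npz")); q=lambda x,y,z:loc(ray(s,120+(x-.5)/2,60+(y-.5)/2,z/1000+.05)).round(1)[:2]
save(s,"w14z",(275,170,360,300),6)
print("blk",q(333,385,58),q(456,385,58),q(455.5,469,58),q(333,469.5,58),"tab",q(377,262,54),q(412,290,54),"jaw top",q(363,334,36),q(426,362,36),"plate",q(330,142,10),q(459,143,10),"strip end",q(394,243,29.5))
E
```

```text
blk [11.7 27.8] [ 11.7 -28. ] [-33.4 -29.2] [-33.7  29.3] tab [68.7  7.4] [56.  -7.7] jaw top [26.9 15.2] [ 11.9 -15.5] plate [115.4  30.9] [115. -31.] strip end [70.6  0.2]
```

View pics/w14z.png

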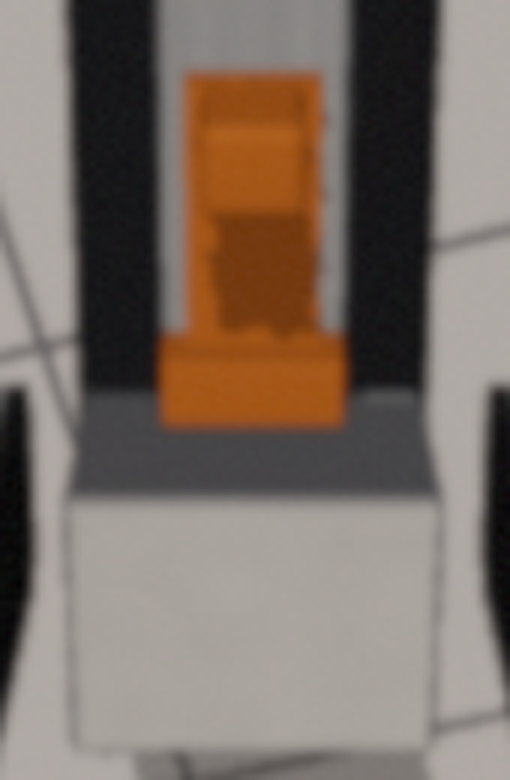

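View pics/w15.png

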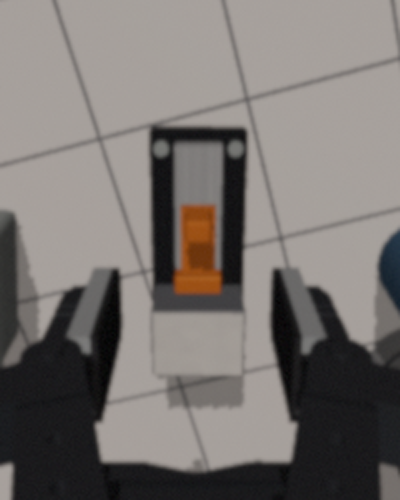

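```bash
python3 - <<'E'
from h import *
s=robot.snapshot("scene"); save(s,"s16",(200,120,440,300),3)
st(); robot.job_done()
E
```

```text
30.74 loc [109.51   1.17 187.56] F [-0.8  1.2  0.8] gap 42.1
the job is handed in; nothing more can be done
```

View pics/s16.png

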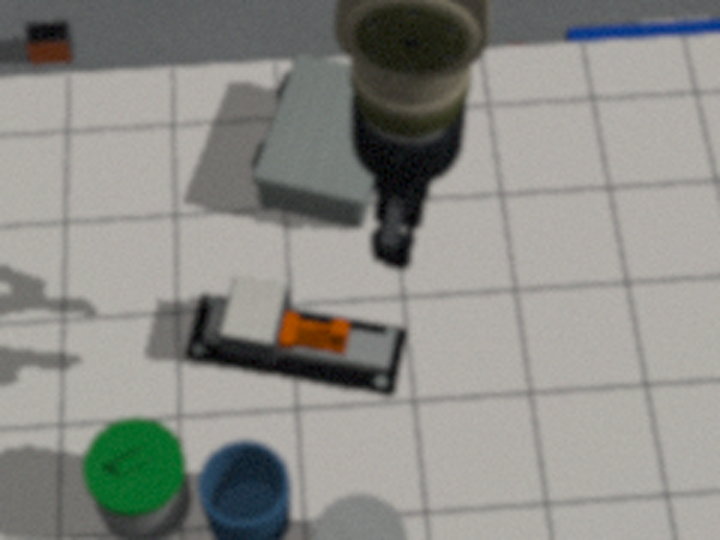

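I slid the jaw back, turned the block white face up and set it on the bed. Then I slid the jaw up against it, let go and handed the job in at 30.7 s.

**Last checks**
- **Block:** the images show it white face up and square to the jaws, within about 1 mm of the middle along its length. It touched the bed with its centre at 39.5 mm above the holder's origin, expected 40 mm.
- **Jaw:** it stopped moving while my push rose to about 14 N, so I take the block as pinned against both jaws.
- **Surroundings:** the final picture shows the gripper clear of everything and the other items apparently where they were. I judged those by eye and did not measure them.

**What failed or disagreed**
- **Missed grasp:** my first grasp of the jaw tab closed on nothing. The real fingertips end about 30 mm behind the reported TCP. I found this with a light touch on the tab (about 8 N) and corrected for it from then on.
- **Jaw value:** the camera reads about 17 mm against the ideal 16 and the 18.5 limit. The camera's x readings ran roughly 0.5 mm high elsewhere, so I put the excess down mostly to that bias. The evidence for no play is the force stop, not the camera reading.

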